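Set the strain viewer's polariser to its marker and flash the lamp

ROBOT

A 6-joint arm with a two-finger parallel gripper is mounted at the origin on a cart in front of the work surface, level with it; the furniture and walls round the work are solid. World frame = base frame: x ahead of the robot, y to its left, z up, the work surface at z = 0. Lengths are in mm, angles in rad, forces in N, time in s.
With the tool pointing down it reaches from about 275 to 1000 mm from the base axis. Payload 8.4 kg.
Tool frame: the origin (TCP) lies midway between the tips of the shut fingers; the grasp point (between the pads) lies 19 mm behind it; z points along the fingers, x is the direction in which the jaws open and shut, and the axes are right-handed (so a half turn about z gives the same grasp; the last joint's range is limited). The gripper opens to 85 mm and grips with 20 to 120 N. Pads are 22 mm wide; open, the fingers measure 114 mm over their backs; the gripper's body (76 mm by 85 mm) begins 54 mm behind the grasp point. The pads swing forward as they close: fully open they stand 13 mm farther back than shut.
Start: joints at [1.29, 0.353, 1.633, -0, 1.155, -0.002], TCP at [172, 600.869, 231.281] pointing down, gripper open.
Joint ranges: [-2.63, 2.63], [-0.92, 2.1], [0.06, 2.66], [-1.3, 4.44], [0, 2.69], [-3.02, 3.02]. Speed limits (rad/s): [2.22, 2.22, 2.79, 3.14, 3.14, 3.14].

INTERFACE

Orientations are given as [roll, pitch, yaw] about the fixed x, y, z axes, in that order (R = Rz(yaw) Ry(pitch) Rx(roll)).
In Python, from rig import sense, grab_frame, camera_model, job gives the robot as it stands.
- The arm moves only by the tool arm_command, never from a script. Its argument "plan" is a list of rows, each an object with "translation": the shift along the tool's x, y, z in cm, a list of three; "twist": the turn about the tool's z in rad; "gripper": the opening, from 0 (shut) to 1 (fully open). A call has exactly 5 rows; each row is the pose to reach, as a shift and turn from the pose measured when the call began, along the tool's axes at that moment; what a row does not reach only later rows make up. A row lasts 1/12 s, in which the tool goes at most 41.7 mm and 7.16 degrees, less where a joint would pass 70% of its speed; a pose out of reach is approached as far as the arm can. A call with a gripper value outside its range is refused whole. The fingers move at their own pace and stop on an object; "squeeze" is the grip in N (left out, the last holds). Time passes only in rows, so rows that repeat a pose let the fingers close, or fill a call up. It gives the time, the measured TCP pose, the force and the opening at its end, in the units of the state.
- sense(): the state, without advancing time (a new reading comes with each control period).
- grab_frame(name): name is "scene" or "top" or "wrist"; returns the picture (400x640x3 uint8, blue, green, red); there is no depth.
- camera_model(name): a dict with "fx", "fy", "cx", "cy" (pixels), "dist_coeffs" ([k1, k2, p1, p2, k3] as OpenCV has them; the pictures are not rectified), "pose" (4x4, takes a point from camera to world coordinates). Camera axes: x right, y down, z forward; pixel columns grow to the right and rows downward; lengths in mm; the calibration is good to about 2 mm. A picture is of the moment at which its call begins: read the wrist's pose just before it. camera_model takes no time and is no camera call; for the wrist camera it gives the pose at the moment of the call.
- job.sign_off(): hands the job in, once; it reports no verdict.
The state is a dict: "clock": time; "qpos": joint angles; "qvel": joint speeds; "joint_efforts": joint torques, N m; "eef_pos": TCP position; "tcp_rot": TCP orientation; "contact_force": force on the tool from outside, world axes, zero at the start; "wrist_torque": the same for the moment, N m; "opening": opening from 0.0 (shut) to 1.0 (fully open).
Only numpy, scipy, OpenCV 4.12 (cv2) and the standard library are available. Lean on these libraries where they do the work, as an engineer would, in place of code of your own. Each camera call takes 0.05 s, during which the arm holds its last target.

TASK

Set the strain viewer for the dish that stands on it: gently push the lever of the polariser ring round with the fingertips, without gripping it, until the ring's pointer points at the tip of the little marker on the scale, and do not run clearly past the marker on the way. Then press the lamp button on the viewer fully down with a fingertip and let it come up again. Leave the marker, the dish and everything lying around where they are.

Things in the scene. Friction and masses are not known exactly. Their poses are not given: they have to be found in the camera images.
- viewer: flat grey lamp housing, fixed. Origin on its ring's turning axis at worktop height; +x to the back (scale), -x to the front (lever), +y left, z up. mm: housing x -100..118, y -110..110, top z 36; control box on its right x -65..25, y -188..-102, same height. On top a scale disc, radius 98, top z 38, a mark each 10 degrees; in its middle a white window, radius 48, top z 46, with the dish.
- polariser (a joint): turn of the dark ring (outer radius 70, z 40 to 51 mm), rad, positive counter-clockwise from above, stops at -1 and 1. At 0 the lever points to viewer -x, the pointer to +x; positive turns carry the knob to viewer -y (right). Stays where left (friction, 3 N at the knob). Starts well to the negative side of the marker; pointer and marker meet when this equals marker.
- lever_knob (a point): top centre of the lever's upright black knob, 118 mm from the axis, z 96 mm: a post of diameter 12 (z 56 to 88) with a head and a foot of diameter 16 (z 90 to 96, z 50 to 56). It stands at the outer end of a flat bar lever 9 mm wide (z 45 to 51) that runs radially from the ring over the housing's front edge and ends 8 mm beyond the knob's axis.
- pointer_tip (a point): tip of the ring's pointer, a small dark steel cone 11 mm wide at its root on the ring opposite the lever, pointing outward; 85 mm from the axis, z 45 mm.
- marker (a joint): turn of the marker about the same axis, rad, same sign as polariser; 0 is at the viewer's +x. It must not be moved.
- marker_tip (a point): tip of the preset marker, a small dark steel rider (18 x 14 x 14 mm with a stud on top, z up to 58 mm) on the rim of the scale disc at the back, its cone pointing inward; the tip is 87 mm from the axis, z 45 mm. Its x axis points radially outward, its y axis along the arc to the positive turning side, z up.
- lamp_button_top (a point): centre of the top face of the lamp button, a grey push button 28 mm in diameter on the control box, at x -20, y -147, z 58 mm of the viewer; it stands 10 mm out of its round black housing (diameter 44, top z 48). Pressed straight down.
- lamp_button (a joint): travel of the lamp button, m, 0 = up, 0.006 = fully down; springs back by itself; it takes 1.5 N to start and 5 N to hold it fully down.
- petri_dish: clear flat dish, diameter 64, height 13 mm, loose on the viewer's window; origin at the centre of its underside. Leave alone.
- tweezers: steel tweezers, 13 x 122 x 9 mm, lying in front of the viewer. Leave alone.
- beaker_50: small glass beaker, 46 x 50 x 58 mm, standing to the left of the viewer. Leave alone.
- filter_0: syringe filter disc, diameter 26, height 14 mm, to the left of the viewer. Leave alone.
- tape_roll: roll of tape lying flat, 98 mm wide, 25 mm high, to the right behind the viewer. Leave alone.

How it is judged (in metres and radians):
On the way, in this order (a step that is already met when the one before it is completed fails the run):
1. the ring's pointer has been pushed to the marker's tip and rests there (y of pointer_tip in the frame of marker_tip between -0.005 and 0.005 m and velocity of joint polariser between -0.05 and 0.05 rad/s), for 0.3 s.
2. the lamp button is pressed down, with the pointer still at the marker (all of step 1 and value of joint lamp_button above 0.0045 m), for 0.1 s.
At the end, for the whole second after the job is handed in: Pointer tip within 5 mm (3 degrees) along the arc of the marker tip, ring at rest; after that the lamp button was pressed at least 4.5 mm down for 0.1 s and is up again (under 1 mm); marker within 3 mm, dish and loose things within 12 mm of where they were (all of step 1 and value of joint lamp_button below 0.001 m and linear speed of petri_dish below 0.02 m/s and distance of each of petri_dish, tweezers, beaker_50, filter_0, tape_roll from where it was at the start of the episode below 0.012 m and distance of marker_tip from where it was at the start of the episode below 0.003 m); the robot touches nothing.
It fails at once if the pointer is run more than 10 mm along the arc past the marker (y of pointer_tip in the frame of marker_tip above 0.01 m).
It fails at once if the marker is moved more than 3 mm (distance of marker_tip from where it was at the start of the episode above 0.003 m).
It fails at once if the dish, the tweezers, the beaker, the filter or the tape is moved or lifted more than 12 mm (distance of any of petri_dish, tweezers, beaker_50, filter_0, tape_roll from where it was at the start of the episode above 0.012 m).
It fails at once if the viewer, with its lever and button, is pressed or squeezed with more than 40 N (contact force between the fingers and viewer above 40 N).
It also fails if it takes over 58 s, if anything falls off the work surface, if the arm or the gripper's body presses on something with over 40 N, if the wrist force passes 120 N, or if a joint passes its speed limit or range.

## Working session

There is one attempt and no reset: what is moved stays moved. The work goes in short steps, Python scripts to look and compute and a tool call to move; the robot and the scene stay as the last step left them, time stands still between calls to the robot, and variables do not carry over. Pictures are saved under pics/ and viewed, and the job is handed in when it is done.

Besides the shell and the picture viewer there is one more tool, called after ">>>" in YAML: its name, and indented under it one key for each argument. arm_command: Moves the arm, as the interface text tells. Its arguments: {"type":"object","properties":{"plan":{"type":"array","items":{"type":"object","properties":{"translation":{"type":"array","items":{"type":"number"}},"twist":{"type":"number"},"gripper":{"type":"number"}}}},"squeeze":{"type":"number"}},"required":["plan"]}

```bash
mkdir -p pics
python3 - <<'E'
from rig import sense, grab_frame, camera_model, job
import cv2
s=sense(); print({k:s[k] for k in('clock','eef_pos','tcp_rot','opening','contact_force')})
for n in('scene','top'):
    cv2.imwrite(f'pics/{n}0.png',grab_frame(n)); m=camera_model(n); print(n,m)
E
```

```text
{'clock': 0.0, 'eef_pos': array([171.8714852 , 600.41699473, 230.5563801 ]), 'tcp_rot': array([3.14158897e+00, 1.38646723e-03, 1.29199600e+00]), 'opening': 0.9988626860456351, 'contact_force': array([-0.47735754, -0.18436915, -0.47611424])}
scene {'fx': 470.8524369992049, 'fy': 470.8524369992049, 'cx': 315.6767588152843, 'cy': 203.35955413679707, 'dist_coeffs': array([-0.09684107,  0.        ,  0.        ,  0.        ,  0.        ]), 'pose': array([[ 8.02104089e-01, -3.42406658e-01,  4.89271614e-01,
         3.30469401e+01],
       [-5.96743044e-01, -4.91049404e-01,  6.34640231e-01,
        -6.81761795e+02],
       [ 2.29514941e-02, -8.01016956e-01, -5.98201526e-01,
         7.29097984e+02],
       [ 0.00000000e+00,  0.00000000e+00,  0.00000000e+00,
         1.00000000e+00]])}
top {'fx': 497.29687001227893, 'fy': 497.29687001227893, 'cx': 328.7432028455728, 'cy': 198.25055091362134, 'dist_coeffs': array([0.04142768, 0.        , 0.        , 0.        , 0.        ]), 'pose': array([[ 2.12129735e-02, -9.93195511e-01,  1.14510637e-01,
         4.12645926e+02],
       [-9.99773458e-01, -2.08734816e-02,  4.16310327e-03,
         2.25729911e+01],
       [-1.74453981e-03, -1.14573007e-01, -9.93413299e-01,
         1.29596381e+03],
       [ 0.00000000e+00,  0.00000000e+00,  0.00000000e+00,
         1.00000000e+00]])}
```

View pics/scene0.png

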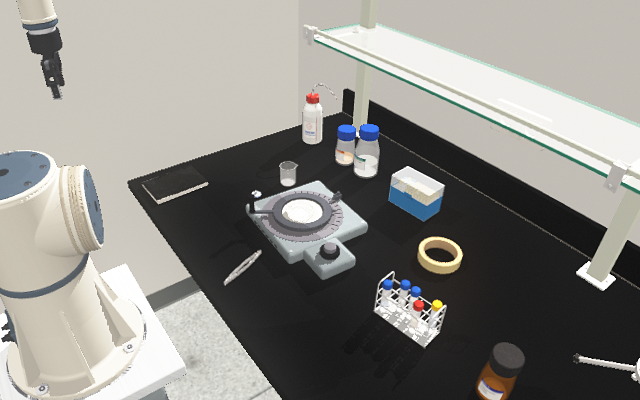

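View pics/top0.png

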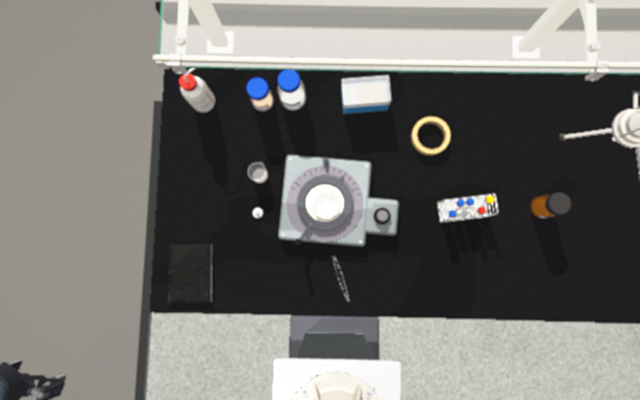

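Run:
```python
import cv2
a=cv2.imread('pics/top0.png')[145:260,235:405]; cv2.imwrite('pics/top0c.png',cv2.resize(a,None,fx=4.7,fy=4.7,interpolation=cv2.INTER_CUBIC))
a=cv2.imread('pics/scene0.png')[170:285,235:375]; cv2.imwrite('pics/scene0c.png',cv2.resize(a,None,fx=5,fy=5,interpolation=cv2.INTER_CUBIC))
```

```text
(no output)
```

View pics/top0c.png

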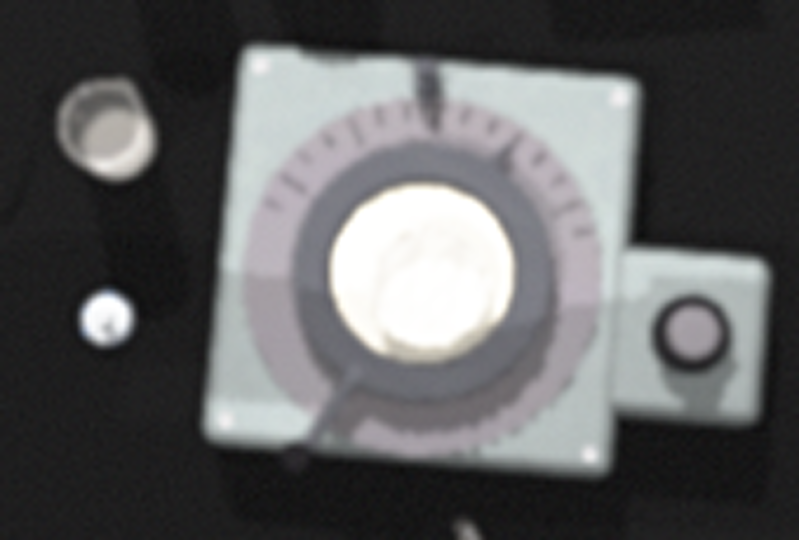

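View pics/scene0c.png

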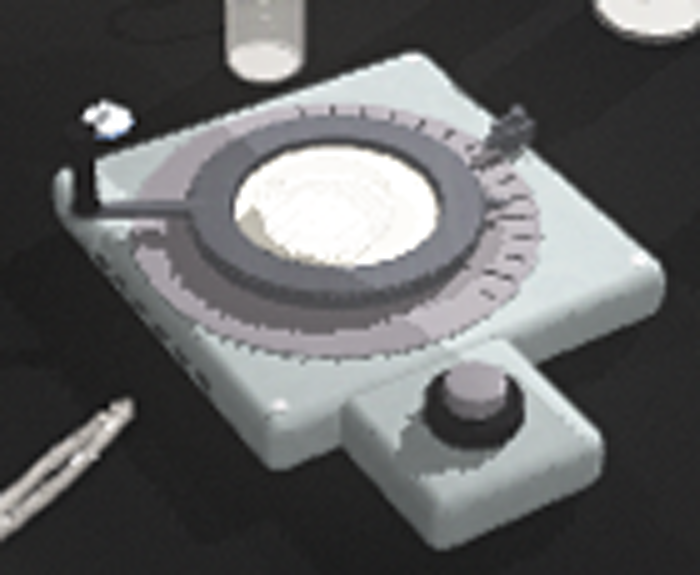

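```bash
cat > h.py <<'E'
from rig import sense, grab_frame, camera_model, job
import cv2, numpy as np
from scipy.optimize import least_squares
def proj(m,P):
    T=np.linalg.inv(m['pose']); K=np.array([[m['fx'],0,m['cx']],[0,m['fy'],m['cy']],[0,0,1]])
    r,_=cv2.Rodrigues(T[:3,:3]); p,_=cv2.projectPoints(np.array(P,float).reshape(-1,3),r,T[:3,3],K,m['dist_coeffs']); return p[:,0]
def ray(m,uv,z):
    K=np.array([[m['fx'],0,m['cx']],[0,m['fy'],m['cy']],[0,0,1]])
    n=cv2.undistortPoints(np.array([[uv]],float),K,m['dist_coeffs'])[0,0]
    d=m['pose'][:3,:3]@[n[0],n[1],1]; o=m['pose'][:3,3]; return o+d*(z-o[2])/d[2]
def w(p,P):
    P=np.array(P,float).reshape(-1,3);c,s=np.cos(p[2]),np.sin(p[2])
    return np.c_[p[0]+c*P[:,0]-s*P[:,1],p[1]+s*P[:,0]+c*P[:,1],P[:,2]]
E
cat > fit.py <<'E'
from h import *
mt,ms=camera_model('top'),camera_model('scene')
ct=lambda u,v:((u+.5)/4.7+235-.5,(v+.5)/4.7+145-.5)
cs=lambda u,v:((u+.5)/5+235-.5,(v+.5)/5+170-.5)
ot=np.array([ct(*p) for p in[(422,272),(693,332),(262,64),(619,96),(590,454),(225,421)]])
os=np.array([cs(*p) for p in[(477,385),(273,407),(642,258)]])
def res(p):
    d=p[3]; S=[[118-d,110-d,36],[118-d,-110+d,36],[-100+d,-110+d,36],[-100+d,110-d,36]]
    a=proj(mt,w(p,[[0,0,46],[-20,-147,58]]+S))-ot
    b=proj(ms,w(p,[[-20,-147,58],S[2],S[1]]))-os
    return np.r_[a.ravel(),b.ravel()]
f=least_squares(res,[400,0,0,10],loss='soft_l1'); print(f.x, f.fun.reshape(-1,2).round(1)); p=f.x
def ang(P,o): 
    q=P[:2]-p[:2]; return np.arctan2(q[1],q[0])-p[2]+o, np.hypot(*q)
print('marker',ang(ray(mt,ct(435,130),45),0),ang(ray(ms,cs(478,163),45),0))
print('marker body',ang(ray(mt,ct(428,70),58),0),ang(ray(ms,cs(519,112),58),0))
print('ptr',ang(ray(mt,ct(520,135),45),0),ang(ray(ms,cs(515,203),45),0))
print('knob',ang(ray(mt,ct(293,455),92),-np.pi),ang(ray(ms,cs(86,147),96),-np.pi))
np.save('p.npy',p)
a=cv2.imread('pics/top0.png')
E
python3 fit.py
```

```text
[546.11458883  38.41457969  69.04555357  11.16046348] [[ 0.1 -0.1]
 [ 0.3 -0.2]
 [-0.3 -0. ]
 [ 0.3 -0. ]
 [ 0.1 -0.1]
 [-0.1 -0.1]
 [-0.8 -1.1]
 [ 0.8  0.4]
 [-0.8  0.8]]
marker (np.float64(-69.11214895484933), np.float64(77.43052527811041)) (np.float64(-69.18371324006127), np.float64(79.12362380955345))
marker body (np.float64(-69.05293808256218), np.float64(107.65949985944087)) (np.float64(-69.07021755229299), np.float64(109.85009112429435))
ptr (np.float64(-69.64209359039485), np.float64(91.23472337048156)) (np.float64(-69.60956438827905), np.float64(86.53162626292337))
knob (np.float64(-69.60758129403122), np.float64(119.45474753554731)) (np.float64(-69.47420193327166), np.float64(114.69404339402384))
```

Run:
```python
from h import *
p=np.load('p.npy');p[2]-=22*np.pi;np.save('p.npy',p);print(p)
s=sense();from scipy.spatial.transform import Rotation as R
T=np.eye(4);T[:3,:3]=R.from_euler('xyz',s['tcp_rot']).as_matrix();T[:3,3]=s['eef_pos']
m=camera_model('wrist');print(m['fx'],m['cx'],m['cy'],(np.linalg.inv(T)@m['pose']).round(3))
print('tool axes in world',T[:3,:3].round(3))
mt=camera_model('top')
for n,P in dict(beaker=(258,173,0),filt=(257,212,14),tw1=(335,257,5),tw2=(348,300,5)).items(): print(n,ray(mt,P[:2],P[2]).round())
```

```text
[ 5.46114589e+02  3.84145797e+01 -6.94848087e-02  1.11604635e+01]
334.1241132984847 317.19822739907886 203.5950857738031 [[   1.       0.       0.      -0.968]
 [  -0.       0.945    0.328  -85.793]
 [   0.      -0.328    0.945 -142.023]
 [   0.       0.       0.       1.   ]]
tool axes in world [[ 0.275  0.961 -0.   ]
 [ 0.961 -0.275 -0.001]
 [-0.001 -0.    -1.   ]]
beaker [625. 216.   0.]
filt [521. 213.  14.]
tw1 [409.   9.   5.]
tw2 [302. -27.   5.]
```

>>> arm_command:
  plan:
    - {"translation": [-2.7, 3.0, 0], "twist": 0.12, "gripper": 0}
    - {"translation": [-5.4, 6.0, 0], "twist": 0.24, "gripper": 0}
    - {"translation": [-8.0, 9.0, 0], "twist": 0.36, "gripper": 0}
    - {"translation": [-10.7, 12.0, 0], "twist": 0.48, "gripper": 0}
    - {"translation": [-13.4, 15.0, 0], "twist": 0.6, "gripper": 0}
  squeeze: 20

```text
clock: 0.52
eef_pos: [279.6, 428.5, 230.5]
tcp_rot: [3.141, 0.002, 0.687]
contact_force: [0.4, 0.4, -0.8]
opening: 0.303
```

>>> arm_command:
  plan:
    - {"translation": [-0.5, 4.0, 0], "twist": 0.12, "gripper": 0}
    - {"translation": [-1, 8.0, 0], "twist": 0.24, "gripper": 0}
    - {"translation": [-1.5, 12.0, 0], "twist": 0.36, "gripper": 0}
    - {"translation": [-2.0, 16.0, 0], "twist": 0.48, "gripper": 0}
    - {"translation": [-2.5, 20.0, 0], "twist": 0.6, "gripper": 0}

```text
clock: 0.93
eef_pos: [387.5, 256.2, 230.6]
tcp_rot: [3.14, 0.001, 0.081]
contact_force: [0.5, 0.5, 0.5]
opening: -0.002
```

```bash
cat > st.py <<'E'
from h import *
import sys
from scipy.spatial.transform import Rotation as R
# usage: st.py x y z yaw -> shift in tool cm & twist
s=sense();t=[float(a) for a in sys.argv[1:5]]
M=R.from_euler('xyz',s['tcp_rot']).as_matrix()
print(s['clock'],s['eef_pos'].round(1),s['tcp_rot'].round(3),s['contact_force'].round(1),s['opening'])
print('shift cm',(M.T@(np.array(t[:3])-s['eef_pos'])/10).round(2),'twist',round(s['tcp_rot'][2]-t[3],3))
E
python3 st.py 480 110 230 0
```

```text
0.9333 [387.5 256.2 230.6] [3.14e+00 1.00e-03 8.10e-02] [0.5 0.5 0.5] -0.001788670382240005
shift cm [ 8.04 15.32  0.08] twist 0.081
```

>>> arm_command:
  plan:
    - {"translation": [2, 3.6, 0], "twist": 0.04, "gripper": 0}
    - {"translation": [4, 7.2, 0], "twist": 0.08, "gripper": 0}
    - {"translation": [6, 11, 0], "twist": 0.08, "gripper": 0}
    - {"translation": [8, 15.3, 0], "twist": 0.08, "gripper": 0}
    - {"translation": [8, 15.3, 0], "twist": 0.08, "gripper": 0}

```text
clock: 1.35
eef_pos: [482.0, 105.6, 230.8]
tcp_rot: [3.138, -0.001, -0.002]
contact_force: [0.5, 0.4, 0.7]
opening: 0.001
```

Run:
```python
from h import *
import pickle
s=sense();m=camera_model('wrist');f=grab_frame('wrist');print(s['eef_pos'],s['tcp_rot'])
cv2.imwrite('pics/w1.png',f);pickle.dump(m,open('w1.pkl','wb'))
```

```text
[481.95965704 105.56769668 230.81880988] [ 3.13827065e+00 -5.88963543e-04 -1.94119240e-03]
```

View pics/w1.png

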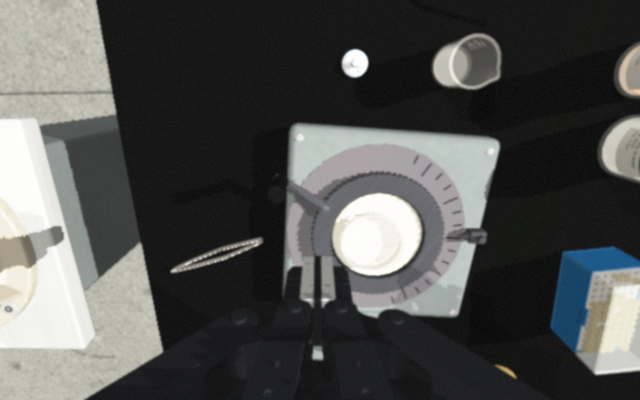

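Run:
```python
import cv2
a=cv2.imread('pics/w1.png')[195:320,380:510]; cv2.imwrite('pics/w1c.png',cv2.resize(a,None,fx=4.7,fy=4.7,interpolation=cv2.INTER_CUBIC))
a=cv2.imread('pics/w1.png')[115:330,260:510]; cv2.imwrite('pics/w1d.png',cv2.resize(a,None,fx=2.7,fy=2.7,interpolation=cv2.INTER_CUBIC))
```

```text
(no output)
```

View pics/w1c.png

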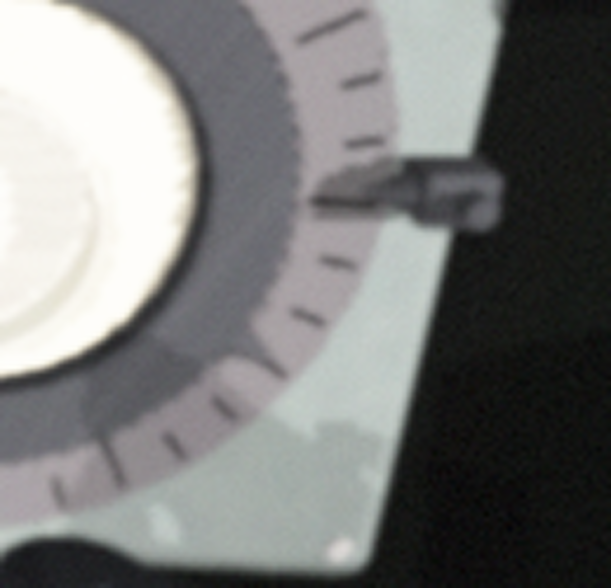

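View pics/w1d.png

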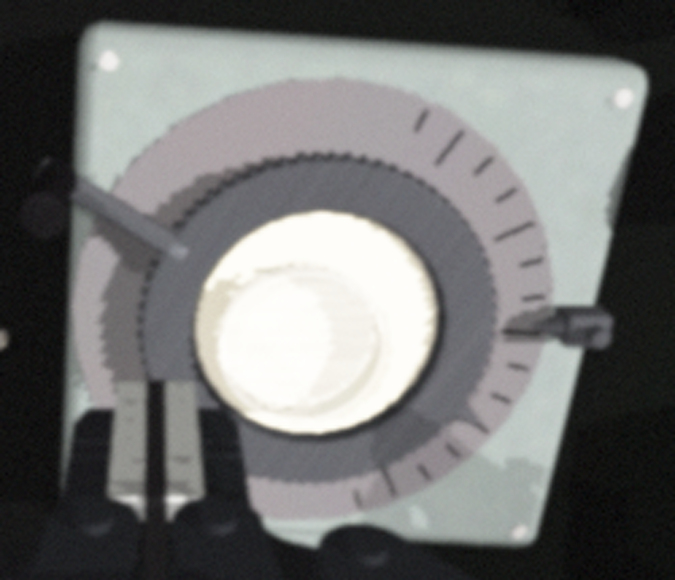

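Run:
```python
from h import *
import pickle
m=pickle.load(open('w1.pkl','rb'));p=np.load('p.npy');d=p[3]
cd=lambda u,v:((u+.5)/2.7+260-.5,(v+.5)/2.7+115-.5)
cc=lambda u,v:((u+.5)/4.7+380-.5,(v+.5)/4.7+195-.5)
ob=np.array([cd(108,61),cd(623,98),cc(341,550)])
S=[[-100+d,110-d,36],[118-d,110-d,36],[118-d,-110+d,36]]
print('w/ old pose',(proj(m,w(p,S))-ob).round(1))
f=least_squares(lambda q:(proj(m,w(q,S))-ob).ravel(),p[:3]);print(f.x,f.fun.round(1))
q=f.x
def ang(uv,z,q):
    P=w([0,0,-q[2]],[np.r_[ray(m,uv,z)[:2]-q[:2],z]])[0]; return np.degrees(np.arctan2(P[1],P[0])).round(2),np.hypot(P[0],P[1]).round(1)
for n,l in dict(marks=[(330,28),(362,82),(365,142),(345,203),(338,262),(308,318),(265,360),(225,408),(175,445),(115,465)]).items():
    for u in l: print(u,ang(cc(*u),38,q))
print('tip',ang(cc(310,197),45,q)); 
for z in(52,58):print('body',ang(cc(450,190),z,q),'stud',ang(cc(483,203),z,q))
print('ptr',ang(cc(283,377),45,q))
for z in(91,96): print('knob',ang(cd(44,214),z,q))
im=cv2.imread('pics/w1.png');b=cv2.resize(im[195:320,380:510],None,fx=4.7,fy=4.7,interpolation=cv2.INTER_CUBIC)
for a,c in((0,(0,0,255)),(3,(0,255,0)),(6,(255,0,0))):
    t=np.radians(a);pts=[[r*np.cos(t),r*np.sin(t),45] for r in(87,98,115)]
    pp=(proj(m,w(q,pts))-[380-.5,195-.5])*4.7-.5
    cv2.polylines(b,[pp.round().astype(int)],False,c,1)
cv2.imwrite('pics/w1e.png',b)
```

```text
w/ old pose [[ 1.  -0.9]
 [ 2.4 -1.1]
 [ 1.3  0.3]]
[ 5.44535578e+02  3.76228774e+01 -6.88161287e-02] [-0.6 -0.1  0.7 -0.4 -0.   0.8]
(330, 28) (np.float64(30.35), np.float64(86.0))
(362, 82) (np.float64(20.24), np.float64(89.7))
(365, 142) (np.float64(10.55), np.float64(89.5))
(345, 203) (np.float64(0.45), np.float64(86.4))
(338, 262) (np.float64(-9.51), np.float64(89.1))
(308, 318) (np.float64(-19.8), np.float64(88.9))
(265, 360) (np.float64(-29.27), np.float64(86.5))
(225, 408) (np.float64(-39.61), np.float64(88.3))
(175, 445) (np.float64(-49.66), np.float64(88.8))
(115, 465) (np.float64(-59.75), np.float64(86.1))
tip (np.float64(3.63), np.float64(74.8))
body (np.float64(6.41), np.float64(103.5)) stud (np.float64(4.56), np.float64(111.5))
body (np.float64(8.06), np.float64(100.5)) stud (np.float64(6.07), np.float64(108.3))
ptr (np.float64(-28.82), np.float64(88.5))
knob (np.float64(151.88), np.float64(118.3))
knob (np.float64(151.06), np.float64(118.6))
```

View pics/w1e.png

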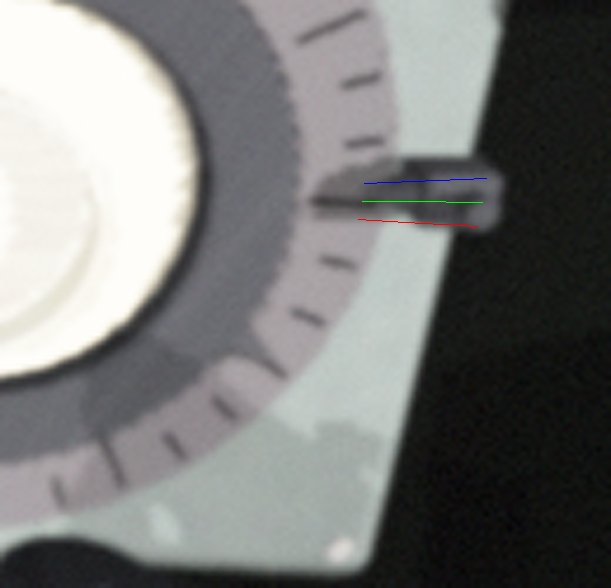

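>>> arm_command:
  plan:
    - {"translation": [2.5, 2.5, 0.5], "twist": 0, "gripper": 0}
    - {"translation": [5, 5, 2], "twist": 0, "gripper": 0}
    - {"translation": [8, 8, 3.5], "twist": 0, "gripper": 0}
    - {"translation": [10.5, 10.5, 5], "twist": 0, "gripper": 0}
    - {"translation": [13, 13, 7], "twist": 0, "gripper": 0}

```text
clock: 1.82
eef_pos: [612.5, -24.4, 160.9]
tcp_rot: [3.139, -0.001, -0.002]
contact_force: [0.7, 1.1, 0.9]
opening: 0.001
```

>>> arm_command:
  plan:
    - {"translation": [2, 1.9, 1], "twist": 0, "gripper": 0}
    - {"translation": [2, 1.9, 1], "twist": 0, "gripper": 0}
    - {"translation": [2, 1.9, 1], "twist": 0, "gripper": 0}
    - {"translation": [2, 1.9, 1], "twist": 0, "gripper": 0}
    - {"translation": [2, 1.9, 1], "twist": 0, "gripper": 0}

```text
clock: 2.23
eef_pos: [631.7, -42.1, 151.4]
tcp_rot: [3.139, -0.001, -0.001]
contact_force: [-0.4, -0.8, 0.0]
opening: -0.003
```

Run:
```python
from h import *
import pickle
s=sense();m=camera_model('wrist');f=grab_frame('wrist');print(s['eef_pos'],s['tcp_rot'])
cv2.imwrite('pics/w2.png',f);pickle.dump(m,open('w2.pkl','wb'))
```

```text
[631.72055666 -42.07598629 151.38583579] [ 3.13945143e+00 -1.02311757e-03 -1.39819316e-03]
```

View pics/w2.png

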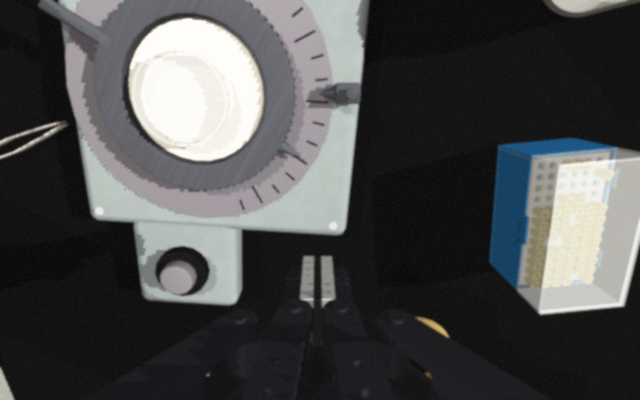

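Run:
```python
import cv2
a=cv2.imread('pics/w2.png')[60:170,265:375]; cv2.imwrite('pics/w2c.png',cv2.resize(a,None,fx=5.4,fy=5.4,interpolation=cv2.INTER_CUBIC))
```

```text
(no output)
```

View pics/w2c.png

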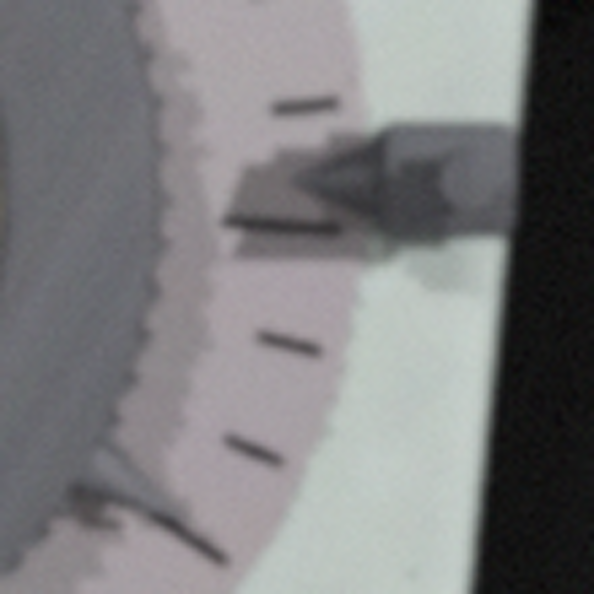

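Run:
```python
from h import *
import pickle
m=pickle.load(open('w2.pkl','rb'));p=np.load('p.npy');d=p[3]
c=lambda u,v:((u+.5)/5.4+265-.5,(v+.5)/5.4+60-.5)
marks={10:(305,105),0:(284,224),-10:(289,344),-20:(254,451),-30:(195,539)}
# angular fit: marks at z38
ob=[c(*v) for v in marks.values()]
obs2=[(98,211),(333,226)]; S=[[-100+d,-110+d,36],[118-d,-110+d,36]]
def res(q):
    r=[]
    for a,uv in zip(marks,ob):
        P=w([0,0,-q[2]],[np.r_[ray(m,uv,38)[:2]-q[:2],38]])[0]; r.append((np.arctan2(P[1],P[0])-np.radians(a))*90)
    return np.r_[r,((proj(m,w(q,S))-obs2)*.8).ravel()]
f=least_squares(res,p[:3]);q=f.x;print(q,f.fun.round(2))
def ang(uv,z):
    P=w([0,0,-q[2]],[np.r_[ray(m,uv,z)[:2]-q[:2],z]])[0]; return np.arctan2(P[1],P[0]).round(4),np.hypot(P[0],P[1]).round(1)
print('tip',ang(c(293,182),45),'body',ang(c(450,182),52),'ptr',ang(c(182,515),45))
print('btn',w(q,[[-20,-147,58]]), ray(m,(178,277),58))
for t in(-.52,-.3,0,ang(c(293,182),45)[0]): print(t,w(q,[[-118*np.cos(t),-118*np.sin(t),96]]).round(1))
np.save('q.npy',q)
```

```text
[ 5.44217506e+02  3.86143747e+01 -7.03276012e-02] [-0.11  0.1  -0.18 -0.1   0.34 -0.03 -0.05  0.16  0.04]
tip (np.float64(0.0653), np.float64(87.5)) body (np.float64(0.0672), np.float64(107.5)) ptr (np.float64(-0.4817), np.float64(84.7))
btn [[ 513.93730813 -106.61685332   58.        ]] [ 517.41447371 -102.83622909   58.        ]
-0.52 [[446.2 104.3  96. ]]
-0.3 [[434.2  81.3  96. ]]
0 [[426.5  46.9  96. ]]
0.0653 [[426.2  39.2  96. ]]
```

```bash
cat > pl.py <<'E'
from h import *
q=np.load('q.npy')
def tool(t,psi,off=19):
    k=w(q,[[-118*np.cos(t),-118*np.sin(t),70]])[0]
    return k-off*np.array([np.sin(psi),-np.cos(psi),0])
if __name__=='__main__':
    psi=-.2
    print('start',tool(-.482,psi,45).round(1))
    for t in(-.482,-.3,-.15,-.05,0,.03,.066): print(t,tool(t,psi).round(1))
E
python3 pl.py; python3 st.py 459 142 150 -0.2
```

```text
start [452.7 144.6  70. ]
-0.482 [447.5 119.1  70. ]
-0.3 [438.   99.9  70. ]
-0.15 [432.8  83.   70. ]
-0.05 [430.8  71.4  70. ]
0 [430.3  65.5  70. ]
0.03 [430.1  62.   70. ]
0.066 [430.   57.7  70. ]
2.2833 [631.9 -42.1 151.7] [ 3.139e+00 -2.000e-03 -1.000e-03] [-0.6 -0.8  0.6] 0.0030483248918988775
shift cm [-17.31 -18.39   0.1 ] twist 0.199
```

>>> arm_command:
  plan:
    - {"translation": [-2.7, -2.8, -1], "twist": 0.05, "gripper": 0}
    - {"translation": [-5.4, -5.6, -1], "twist": 0.1, "gripper": 0}
    - {"translation": [-8.1, -8.5, -1], "twist": 0.15, "gripper": 0}
    - {"translation": [-10.8, -11.3, -1], "twist": 0.2, "gripper": 0}
    - {"translation": [-13.5, -14.1, -1], "twist": 0.2, "gripper": 0}

```text
clock: 2.7
eef_pos: [495.1, 100.8, 161.9]
tcp_rot: [3.14, -0.003, -0.204]
contact_force: [0.5, 1.6, 0.1]
opening: -0.003
```

```bash
python3 st.py 453 145 100 -0.2
```

```text
2.7 [495.1 100.8 161.9] [ 3.14e+00 -3.00e-03 -2.04e-01] [0.5 1.6 0.1] -0.003357004973450434
shift cm [-5.04 -3.49  6.17] twist -0.004
```

>>> arm_command:
  plan:
    - {"translation": [-2.5, -1.8, 0], "twist": 0, "gripper": 0}
    - {"translation": [-5, -3.5, 0], "twist": 0, "gripper": 0}
    - {"translation": [-5, -3.5, 3], "twist": 0, "gripper": 0}
    - {"translation": [-5, -3.5, 6], "twist": 0, "gripper": 0}
    - {"translation": [-5, -3.5, 6.2], "twist": 0, "gripper": 0}

```text
clock: 3.12
eef_pos: [450.0, 145.3, 97.2]
tcp_rot: [3.138, 0.001, -0.201]
contact_force: [-0.9, -0.8, -0.4]
opening: 0.0
```

```bash
python3 - <<'E'
from h import *
f=grab_frame('scene');cv2.imwrite('pics/s2.png',cv2.resize(f[130:300,200:400],None,fx=3.5,fy=3.5,interpolation=cv2.INTER_CUBIC))
cv2.imwrite('pics/w3.png',grab_frame('wrist'))
E
python3 st.py 453 145 70 -0.2
```

```text
3.2167 [452.3 145.2  99.8] [ 3.14e+00 -2.00e-03 -2.03e-01] [-0.4  0.4  0.7] 0.001730120881350139
shift cm [0.07 0.   2.98] twist -0.003
```

View pics/s2.png

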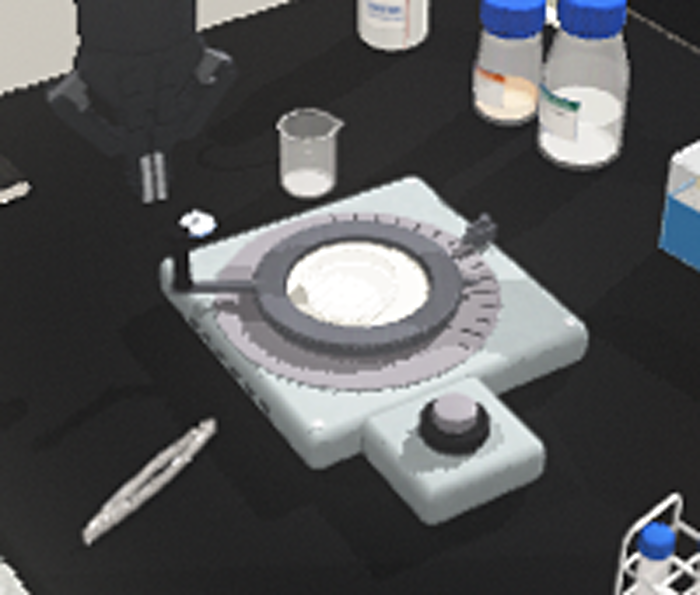

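View pics/w3.png

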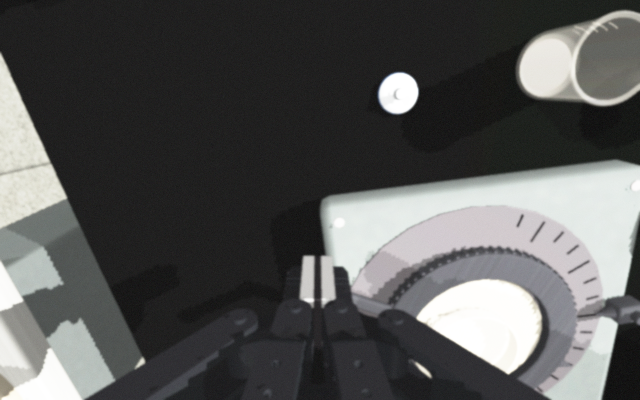

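>>> arm_command:
  plan:
    - {"translation": [0, 0, 2], "twist": 0, "gripper": 0}
    - {"translation": [0, 0, 3], "twist": 0, "gripper": 0}
    - {"translation": [0, 0.6, 3], "twist": 0, "gripper": 0}
    - {"translation": [0, 1.2, 3], "twist": 0, "gripper": 0}
    - {"translation": [0, 1.6, 3], "twist": 0, "gripper": 0}

```text
clock: 3.63
eef_pos: [449.4, 128.7, 70.7]
tcp_rot: [3.14, -0.002, -0.203]
contact_force: [0.4, 0.2, -0.5]
opening: 0.001
```

```bash
python3 st.py 447.5 119.1 70 -0.2; python3 st.py 438 100 70 -0.2;python3 st.py 433 83 70 -0.2
```

```text
3.6333 [449.4 128.7  70.7] [ 3.14e+00 -2.00e-03 -2.03e-01] [ 0.4  0.2 -0.5] 0.0013826588715571545
shift cm [0.01 0.98 0.08] twist -0.003
3.6333 [449.4 128.7  70.7] [ 3.14e+00 -2.00e-03 -2.03e-01] [ 0.4  0.2 -0.5] 0.0013826588715571545
shift cm [-0.53  3.04  0.08] twist -0.003
3.6333 [449.4 128.7  70.7] [ 3.14e+00 -2.00e-03 -2.03e-01] [ 0.4  0.2 -0.5] 0.0013826588715571545
shift cm [-0.68  4.81  0.08] twist -0.003
```

>>> arm_command:
  plan:
    - {"translation": [0, 0.6, 0], "twist": 0, "gripper": 0}
    - {"translation": [0, 1.2, 0], "twist": 0, "gripper": 0}
    - {"translation": [-0.15, 1.8, 0], "twist": 0, "gripper": 0}
    - {"translation": [-0.3, 2.4, 0], "twist": 0, "gripper": 0}
    - {"translation": [-0.5, 3, 0], "twist": 0, "gripper": 0}

```text
clock: 4.05
eef_pos: [438.6, 100.0, 71.1]
tcp_rot: [3.14, -0.003, -0.203]
contact_force: [1.6, 3.3, 2.3]
opening: 0.001
```

```bash
python3 st.py 430.5 68 70 -0.2; python3 st.py 433 83 70 -0.2
python3 - <<'E'
from h import *
f=grab_frame('scene');cv2.imwrite('pics/s3.png',cv2.resize(f[150:270,220:360],None,fx=5,fy=5,interpolation=cv2.INTER_CUBIC))
E
```

```text
4.05 [438.6 100.   71.1] [ 3.14e+00 -3.00e-03 -2.03e-01] [1.6 3.3 2.3] 0.0005900979137374956
shift cm [-0.15  3.29  0.12] twist -0.003
4.05 [438.6 100.   71.1] [ 3.14e+00 -3.00e-03 -2.03e-01] [1.6 3.3 2.3] 0.0005900979137374956
shift cm [-0.2   1.77  0.12] twist -0.003
```

View pics/s3.png

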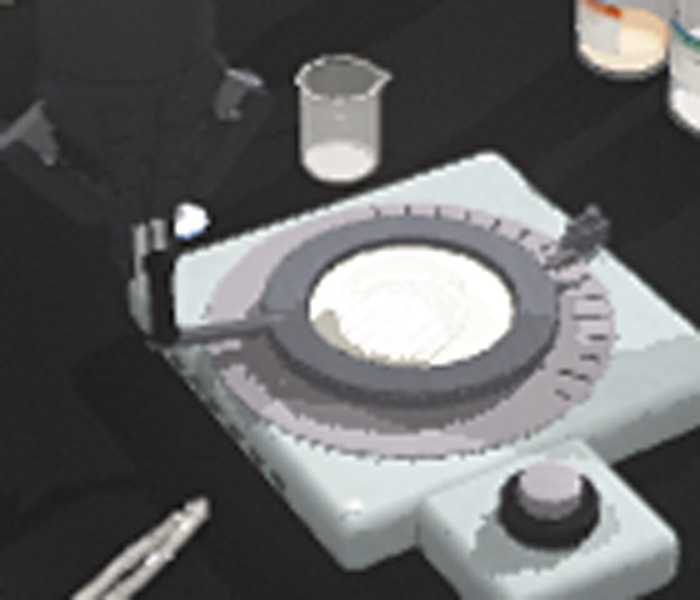

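>>> arm_command:
  plan:
    - {"translation": [-0.07, 0.6, 0], "twist": 0, "gripper": 0}
    - {"translation": [-0.13, 1.2, 0], "twist": 0, "gripper": 0}
    - {"translation": [-0.2, 1.8, 0], "twist": 0, "gripper": 0}
    - {"translation": [-0.2, 2.3, 0], "twist": 0, "gripper": 0}
    - {"translation": [-0.2, 2.6, 0], "twist": 0, "gripper": 0}

```text
clock: 4.52
eef_pos: [430.3, 73.4, 71.0]
tcp_rot: [3.139, -0.002, -0.203]
contact_force: [-1.0, 3.3, 0.3]
opening: -0.001
```

```bash
python3 st.py 430 62 70 -0.2
python3 - <<'E'
from h import *
import pickle
m=camera_model('wrist');f=grab_frame('wrist');cv2.imwrite('pics/w4.png',f);pickle.dump(m,open('w4.pkl','wb'))
q=np.load('q.npy')
u=proj(m,w(q,[[87*np.cos(.066),87*np.sin(.066),45],[85*np.cos(-.07),85*np.sin(-.07),45]]));print(u)
x,y=map(int,u[0]);x0=max(0,min(x-60,540));y0=max(0,min(y-60,300));print(x0,y0)
cv2.imwrite('pics/w4c.png',cv2.resize(f[y0:y0+100,x0:x0+100],None,fx=6,fy=6,interpolation=cv2.INTER_CUBIC))
E
```

```text
4.5167 [430.3  73.4  71. ] [ 3.139e+00 -2.000e-03 -2.030e-01] [-1.   3.3  0.3] -0.0007066687301341134
shift cm [0.21 1.12 0.1 ] twist -0.003
[[678.03095179 235.44380996]
 [670.11243502 254.10013354]]
540 175
```

View pics/w4.png

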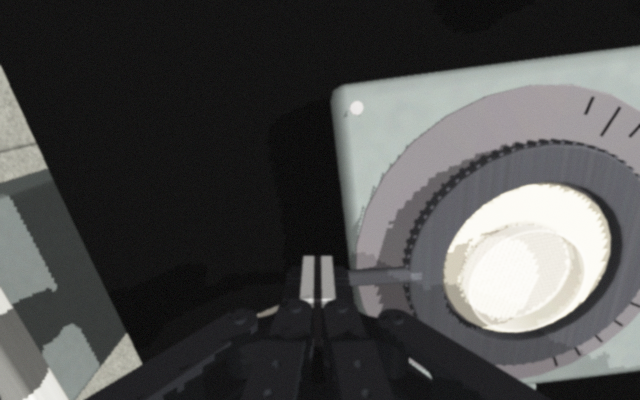

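View pics/w4c.png

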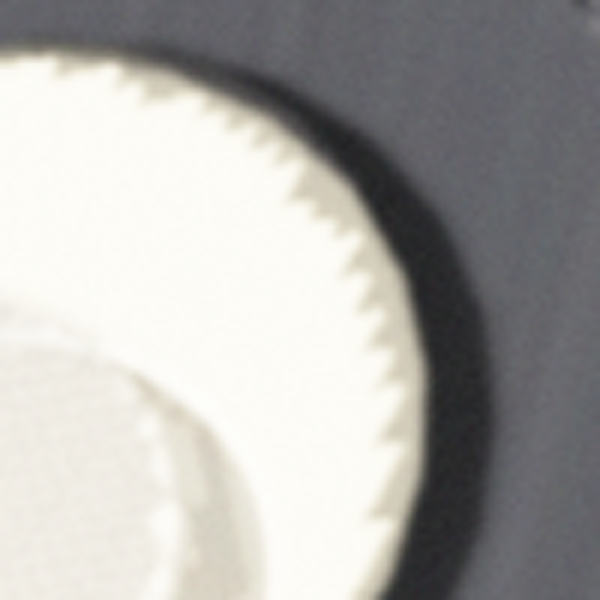

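>>> arm_command:
  plan:
    - {"translation": [0.1, 0.3, 0], "twist": 0, "gripper": 0}
    - {"translation": [0.15, 0.6, 0], "twist": 0, "gripper": 0}
    - {"translation": [0.2, 0.8, 0], "twist": 0, "gripper": 0}
    - {"translation": [0.2, 0.9, 0], "twist": 0, "gripper": 0}
    - {"translation": [0.2, 0.9, 0], "twist": 0, "gripper": 0}

```text
clock: 4.98
eef_pos: [430.4, 63.7, 70.9]
tcp_rot: [3.139, -0.002, -0.203]
contact_force: [0.0, 1.4, 0.4]
opening: -0.003
```

```bash
python3 st.py 430 58 70 -0.2
python3 - <<'E'
from h import *
for n,(x,y) in dict(scene=(295,165),top=(290,150)).items():
    m=camera_model(n);f=grab_frame(n);q=np.load('q.npy')
    print(proj(m,w(q,[[87*np.cos(.066),87*np.sin(.066),45],[85,0,45]])))
    cv2.imwrite(f'pics/{n}5.png',cv2.resize(f[y:y+70,x:x+70],None,fx=8,fy=8,interpolation=cv2.INTER_CUBIC))
E
```

```text
4.9833 [430.4  63.7  70.9] [ 3.139e+00 -2.000e-03 -2.030e-01] [0.  1.4 0.4] -0.003181453878924678
shift cm [0.08 0.57 0.09] twist -0.003
[[329.66833896 199.13483212]
 [330.36384197 200.54743951]]
[[325.27429007 169.18728851]
 [327.4506284  170.08808801]]
```

View pics/scene5.png

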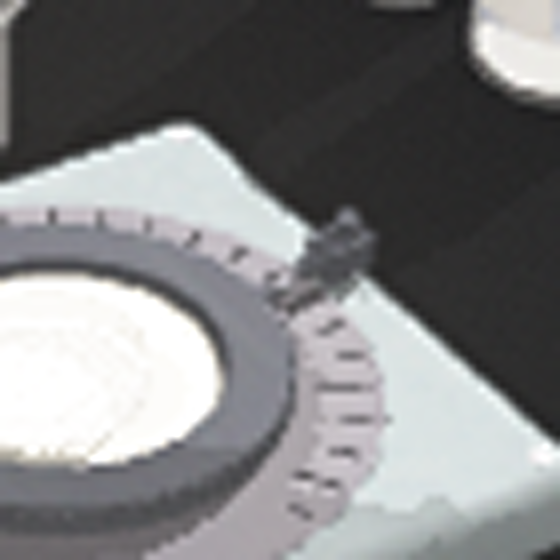

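View pics/top5.png

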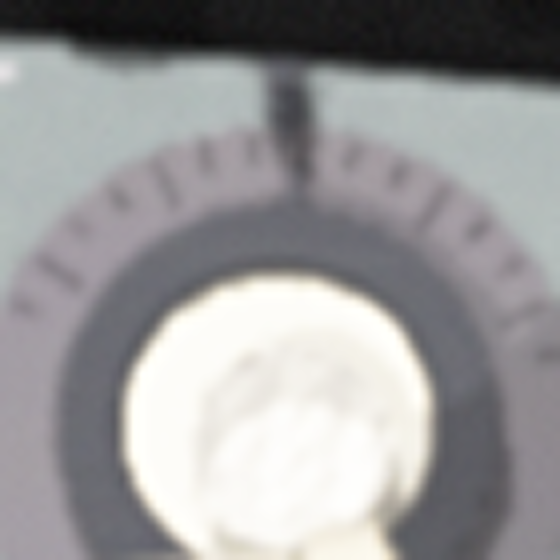

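>>> arm_command:
  plan:
    - {"translation": [0, -0.6, 0], "twist": 0, "gripper": 0}
    - {"translation": [0, -2, 0], "twist": 0, "gripper": 0}
    - {"translation": [0, -2, -3.5], "twist": 0, "gripper": 0}
    - {"translation": [0, -2, -7], "twist": 0, "gripper": 0}
    - {"translation": [0, -2, -9], "twist": 0, "gripper": 0}

```text
clock: 5.5
eef_pos: [435.6, 84.4, 163.6]
tcp_rot: [3.139, -0.005, -0.202]
contact_force: [1.7, -0.4, 0.2]
opening: -0.003
```

```bash
python3 st.py 632 -45 155 0
```

```text
5.5 [435.6  84.4 163.6] [ 3.139 -0.005 -0.202] [ 1.7 -0.4  0.2] -0.002664449287126543
shift cm [21.83  8.73  0.98] twist -0.202
```

>>> arm_command:
  plan:
    - {"translation": [3.7, 1.5, 0], "twist": -0.05, "gripper": 0}
    - {"translation": [7.4, 3, 0], "twist": -0.1, "gripper": 0}
    - {"translation": [11, 4.4, 0], "twist": -0.15, "gripper": 0}
    - {"translation": [14.7, 5.9, 0], "twist": -0.2, "gripper": 0}
    - {"translation": [18.4, 7.4, 0.5], "twist": -0.2, "gripper": 0}

```text
clock: 5.92
eef_pos: [603.4, -25.9, 160.6]
tcp_rot: [3.138, -0.006, 0.001]
contact_force: [1.4, 0.3, 0.1]
opening: -0.002
```

>>> arm_command:
  plan:
    - {"translation": [2.7, 2, 0.5], "twist": 0, "gripper": 0}
    - {"translation": [2.7, 2, 0.5], "twist": 0, "gripper": 0}
    - {"translation": [2.7, 2, 0.5], "twist": 0, "gripper": 0}
    - {"translation": [2.7, 2, 0.5], "twist": 0, "gripper": 0}
    - {"translation": [2.7, 2, 0.5], "twist": 0, "gripper": 0}

```text
clock: 6.33
eef_pos: [629.5, -45.0, 155.7]
tcp_rot: [3.138, -0.005, 0.002]
contact_force: [0.1, 0.2, 0.2]
opening: 0.003
```

```bash
cat > lk.py <<'E'
from h import *
import pickle,sys
n=sys.argv[1]
s=sense();m=camera_model('wrist');f=grab_frame('wrist');print(s['clock'],s['eef_pos'],s['tcp_rot'])
pickle.dump(m,open(n+'.pkl','wb'));cv2.imwrite(f'pics/{n}.png',f);q=np.load('q.npy')
x,y=proj(m,w(q,[[87,2,45]]))[0];x0=int(max(0,x-45));y0=int(max(0,y-40));print(x0,y0)
cv2.imwrite(f'pics/{n}c.png',cv2.resize(f[y0:y0+80,x0:x0+90],None,fx=7,fy=7,interpolation=cv2.INTER_CUBIC))
E
python3 lk.py w6
```

```text
6.3333 [629.49906831 -45.0090997  155.70041913] [ 3.13840531e+00 -5.36006729e-03  1.83634519e-03]
275 54
```

View pics/w6c.png

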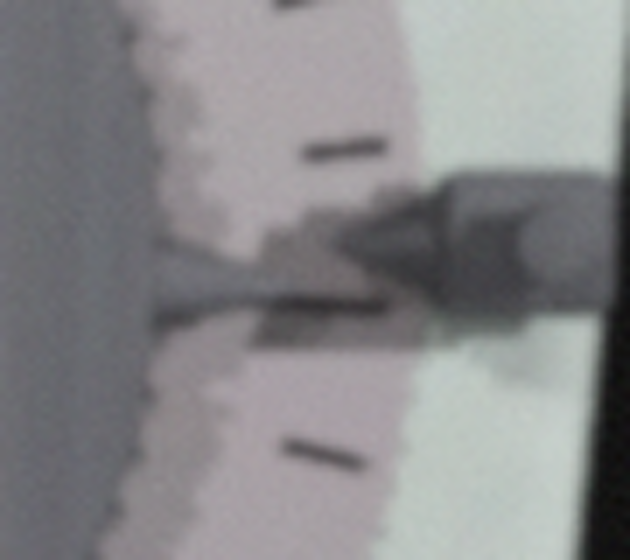

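>>> arm_command:
  plan:
    - {"translation": [-3.4, -2.2, -0.5], "twist": 0.05, "gripper": 0}
    - {"translation": [-6.8, -4.5, -0.5], "twist": 0.1, "gripper": 0}
    - {"translation": [-10.2, -6.8, -0.5], "twist": 0.15, "gripper": 0}
    - {"translation": [-13.6, -9, -0.5], "twist": 0.2, "gripper": 0}
    - {"translation": [-17, -11.3, -0.5], "twist": 0.2, "gripper": 0}

```text
clock: 6.8
eef_pos: [456.8, 68.8, 159.8]
tcp_rot: [3.14, -0.007, -0.201]
contact_force: [0.4, 1.1, 0.3]
opening: 0.002
```

```bash
python3 st.py 434 84 100 -0.2
```

```text
6.8 [456.8  68.8 159.8] [ 3.14  -0.007 -0.201] [0.4 1.1 0.3] 0.002320017911652421
shift cm [-2.58 -1.05  5.96] twist -0.001
```

>>> arm_command:
  plan:
    - {"translation": [-2.6, -1, 0], "twist": 0, "gripper": 0}
    - {"translation": [-2.6, -1, 1], "twist": 0, "gripper": 0}
    - {"translation": [-2.6, -1, 4], "twist": 0, "gripper": 0}
    - {"translation": [-2.6, -1, 6], "twist": 0, "gripper": 0}
    - {"translation": [-2.6, -1, 8], "twist": 0, "gripper": 0}

```text
clock: 7.22
eef_pos: [433.5, 84.0, 79.3]
tcp_rot: [3.14, -0.008, -0.199]
contact_force: [0.1, 0.5, -0.8]
opening: 0.001
```

```bash
python3 st.py 430.5 68 70 -0.2;python3 st.py 430 57.5 70 -0.2
```

```text
7.2167 [433.5  84.   79.3] [ 3.14  -0.008 -0.199] [ 0.1  0.5 -0.8] 0.0012514223145048578
shift cm [0.01 1.63 0.93] twist 0.001
7.2167 [433.5  84.   79.3] [ 3.14  -0.008 -0.199] [ 0.1  0.5 -0.8] 0.0012514223145048578
shift cm [0.17 2.67 0.93] twist 0.001
```

>>> arm_command:
  plan:
    - {"translation": [0, 0.6, 0.7], "twist": 0, "gripper": 0}
    - {"translation": [0, 1.2, 0.8], "twist": 0, "gripper": 0}
    - {"translation": [0.05, 1.6, 0.8], "twist": 0, "gripper": 0}
    - {"translation": [0.1, 1.9, 0.8], "twist": 0, "gripper": 0}
    - {"translation": [0.1, 2.1, 0.8], "twist": 0, "gripper": 0}

```text
clock: 7.63
eef_pos: [431.3, 62.8, 72.4]
tcp_rot: [3.141, -0.01, -0.2]
contact_force: [-0.6, 1.7, -0.6]
opening: 0.001
```

```bash
python3 st.py 430 57.5 70 -0.2
```

```text
7.6333 [431.3  62.8  72.4] [ 3.141 -0.01  -0.2  ] [-0.6  1.7 -0.6] 0.0012510591145398781
shift cm [-0.02  0.55  0.24] twist 0.0
```

>>> arm_command:
  plan:
    - {"translation": [0, 0.15, 0], "twist": 0, "gripper": 0}
    - {"translation": [0, 0.3, 0], "twist": 0, "gripper": 0}
    - {"translation": [0, 0.45, 0], "twist": 0, "gripper": 0}
    - {"translation": [0, 0.55, 0], "twist": 0, "gripper": 0}
    - {"translation": [0, 0.55, 0], "twist": 0, "gripper": 0}

```text
clock: 8.05
eef_pos: [430.8, 57.4, 72.7]
tcp_rot: [-3.142, -0.012, -0.2]
contact_force: [1.1, 1.2, 0.2]
opening: -0.003
```

>>> arm_command:
  plan:
    - {"translation": [0, -0.5, 0], "twist": 0, "gripper": 0}
    - {"translation": [0, -2, 0], "twist": 0, "gripper": 0}
    - {"translation": [0, -2, -3.5], "twist": 0, "gripper": 0}
    - {"translation": [0, -2, -7], "twist": 0, "gripper": 0}
    - {"translation": [0, -2, -9], "twist": 0, "gripper": 0}

```text
clock: 8.47
eef_pos: [434.1, 77.7, 165.0]
tcp_rot: [3.141, -0.012, -0.199]
contact_force: [1.7, -0.6, 0.8]
opening: -0.001
```

```bash
python3 st.py 630 -45 155 0
```

```text
8.4667 [434.1  77.7 165. ] [ 3.141 -0.012 -0.199] [ 1.7 -0.6  0.8] -0.0011556529000872199
shift cm [21.61  8.15  1.26] twist -0.199
```

>>> arm_command:
  plan:
    - {"translation": [3.7, 1.4, 0], "twist": -0.05, "gripper": 0}
    - {"translation": [7.4, 2.8, 0], "twist": -0.1, "gripper": 0}
    - {"translation": [11, 4.2, 0], "twist": -0.15, "gripper": 0}
    - {"translation": [14.7, 5.6, 0], "twist": -0.2, "gripper": 0}
    - {"translation": [18.4, 7, 0.5], "twist": -0.2, "gripper": 0}

```text
clock: 8.88
eef_pos: [602.3, -28.3, 162.7]
tcp_rot: [3.139, -0.012, 0.004]
contact_force: [0.6, 0.5, 0.8]
opening: -0.001
```

>>> arm_command:
  plan:
    - {"translation": [2.7, 1.8, 0.5], "twist": 0, "gripper": 0}
    - {"translation": [2.7, 1.8, 0.5], "twist": 0, "gripper": 0}
    - {"translation": [2.7, 1.8, 0.5], "twist": 0, "gripper": 0}
    - {"translation": [2.7, 1.8, 0.5], "twist": 0, "gripper": 0}
    - {"translation": [2.7, 1.8, 0.5], "twist": 0, "gripper": 0}

```text
clock: 9.3
eef_pos: [628.2, -45.4, 157.8]
tcp_rot: [3.139, -0.011, 0.005]
contact_force: [-0.5, 0.9, -0.1]
opening: -0.001
```

```bash
python3 lk.py w7; python3 st.py 514 -106 110 0
```

```text
9.3 [628.16264641 -45.38765226 157.79085324] [ 3.13893047 -0.01067312  0.00483343]
277 53
9.35 [628.3 -45.3 158.1] [ 3.139 -0.011  0.005] [ 0.   0.3 -0.7] 0.004270090154792357
shift cm [-11.52   6.     4.69] twist 0.005
```

View pics/w7c.png

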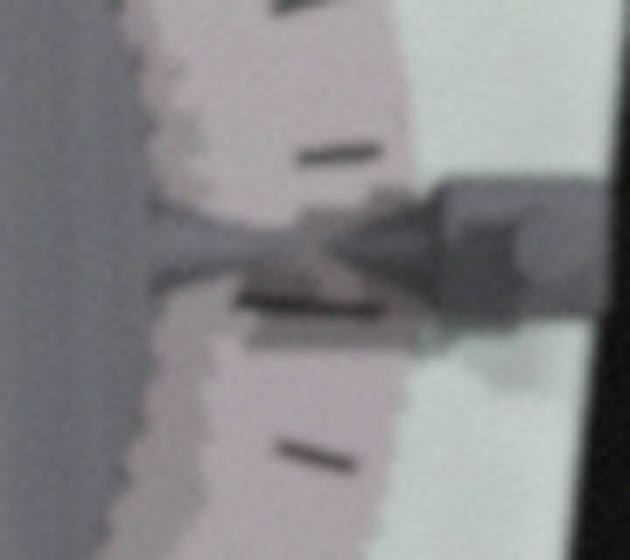

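View pics/w7.png

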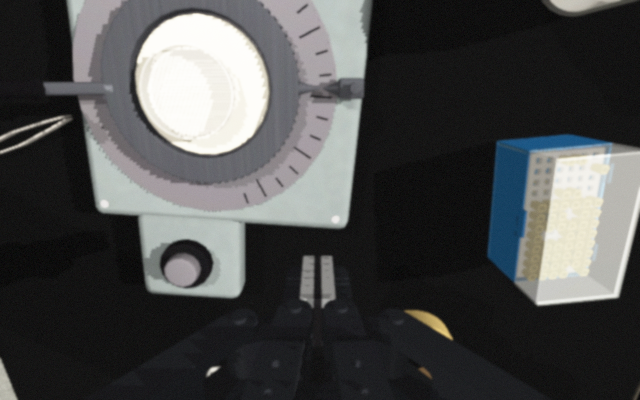

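Run:
```python
from h import *
import pickle
m=pickle.load(open('w7.pkl','rb'));q=np.load('q.npy')
f=cv2.imread('pics/w7.png')[230:300,140:250];cv2.imwrite('pics/w7b.png',cv2.resize(f,None,fx=6,fy=6,interpolation=cv2.INTER_CUBIC))
for z in(52,58):print(ray(m,(182,268),z), proj(m,w(q,[[-20,-147,z]])))
mt=camera_model('top');print(ray(mt,((693.5)/4.7+234.5,332.5/4.7+144.5),58))
```

```text
[ 514.38568178 -105.19103528   52.        ] [[181.69189457 269.48499832]]
[ 517.06025983 -101.69787457   58.        ] [[179.01435193 273.22241383]]
[ 515.48025012 -106.08533445   58.        ]
```

View pics/w7b.png

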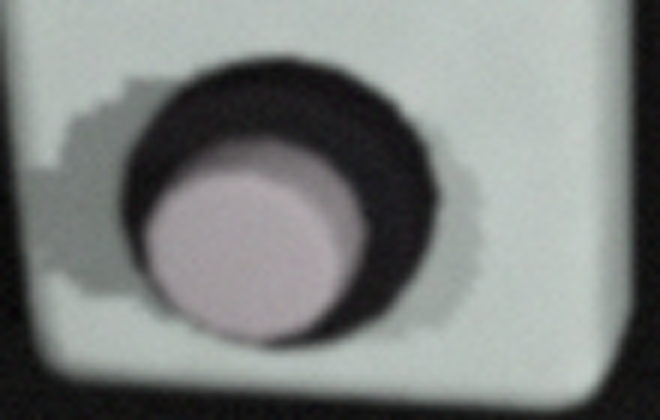

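>>> arm_command:
  plan:
    - {"translation": [-2.9, 1.5, 0], "twist": 0, "gripper": 0}
    - {"translation": [-5.8, 3, 1], "twist": 0, "gripper": 0}
    - {"translation": [-8.5, 4.5, 2], "twist": 0, "gripper": 0}
    - {"translation": [-11.3, 6, 4], "twist": 0, "gripper": 0}
    - {"translation": [-11.4, 6, 5], "twist": 0, "gripper": 0}

```text
clock: 9.77
eef_pos: [508.6, -106.4, 105.5]
tcp_rot: [3.139, -0.006, 0.005]
contact_force: [-0.8, 0.7, -0.5]
opening: -0.004
```

```bash
python3 st.py 515.5 -105 65 0
python3 - <<'E'
from h import *
f=grab_frame('scene');cv2.imwrite('pics/s8.png',cv2.resize(f[150:290,230:390],None,fx=4.5,fy=4.2,interpolation=cv2.INTER_CUBIC))
E
```

```text
9.7667 [ 508.6 -106.4  105.5] [ 3.139 -0.006  0.005] [-0.8  0.7 -0.5] -0.0044718492747526034
shift cm [ 0.66 -0.15  4.05] twist 0.005
```

View pics/s8.png

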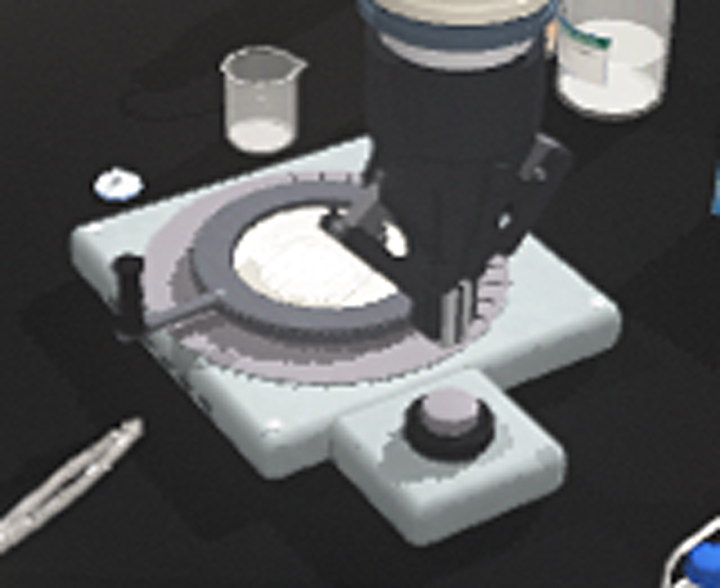

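>>> arm_command:
  plan:
    - {"translation": [0.65, 0, 1], "twist": 0, "gripper": 0}
    - {"translation": [0.65, 0, 2.5], "twist": 0, "gripper": 0}
    - {"translation": [0.65, 0, 3.6], "twist": 0, "gripper": 0}
    - {"translation": [0.65, 0, 4.2], "twist": 0, "gripper": 0}
    - {"translation": [0.65, 0, 4.3], "twist": 0, "gripper": 0}

```text
clock: 10.23
eef_pos: [517.1, -105.2, 60.5]
tcp_rot: [3.14, -0.005, 0.005]
contact_force: [-0.7, -0.0, 1.0]
opening: 0.001
```

>>> arm_command:
  plan:
    - {"translation": [0, 0, 0.2], "twist": 0, "gripper": 0}
    - {"translation": [0, 0, 0.4], "twist": 0, "gripper": 0}
    - {"translation": [0, 0, 0.6], "twist": 0, "gripper": 0}
    - {"translation": [0, 0, 0.7], "twist": 0, "gripper": 0}
    - {"translation": [0, 0, 0.7], "twist": 0, "gripper": 0}

```text
clock: 10.65
eef_pos: [517.7, -105.1, 53.8]
tcp_rot: [3.14, -0.006, 0.005]
contact_force: [0.4, 2.9, 3.7]
opening: 0.001
```

>>> arm_command:
  plan:
    - {"translation": [-0.1, 0, 0.05], "twist": 0, "gripper": 0}
    - {"translation": [-0.1, 0, 0.1], "twist": 0, "gripper": 0}
    - {"translation": [-0.1, 0, 0.15], "twist": 0, "gripper": 0}
    - {"translation": [-0.1, 0, 0.18], "twist": 0, "gripper": 0}
    - {"translation": [-0.1, 0, 0.18], "twist": 0, "gripper": 0}

```text
clock: 11.07
eef_pos: [517.3, -105.3, 52.3]
tcp_rot: [3.14, -0.007, 0.005]
contact_force: [2.9, 2.0, 3.4]
opening: -0.001
```

Run:
```python
from h import *
s=sense();print(s['clock'],s['eef_pos'],s['contact_force'],s['wrist_torque'])
f=grab_frame('scene');cv2.imwrite('pics/s9.png',cv2.resize(f[205:285,280:380],None,fx=7,fy=7,interpolation=cv2.INTER_CUBIC))
for i in range(3): s=sense();print(s['clock'],s['eef_pos'],s['contact_force']);grab_frame('top')
```

```text
11.0667 [ 517.30955747 -105.32656446   52.25557386] [2.9217796  2.0217659  3.43390615] [ 0.22737265 -0.47343835 -0.01721328]
11.1167 [ 517.35135186 -105.32427837   52.28132882] [2.10540044 0.58908743 4.43650586]
11.1667 [ 517.24737693 -105.33626058   52.23454191] [2.9364377  1.0661377  5.73106985]
11.2167 [ 517.20577369 -105.33718191   52.2130346 ] [3.6241996  0.26353253 4.87087795]
```

View pics/s9.png

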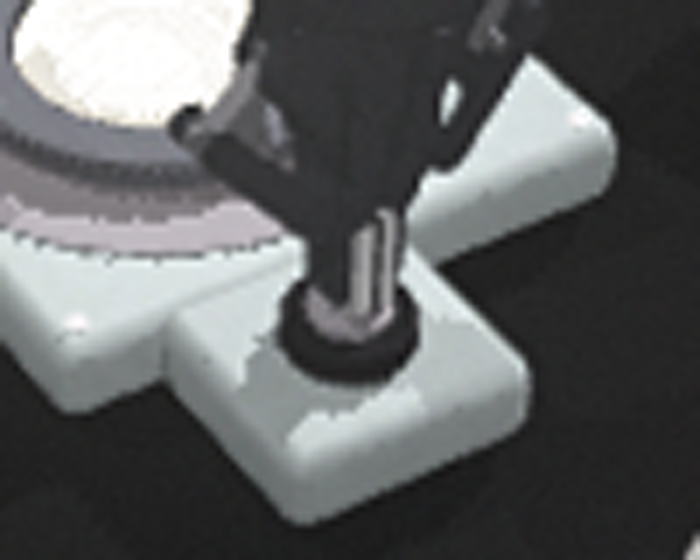

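>>> arm_command:
  plan:
    - {"translation": [-0.1, 0, 0.05], "twist": 0, "gripper": 0}
    - {"translation": [-0.1, 0, 0.1], "twist": 0, "gripper": 0}
    - {"translation": [-0.1, 0, 0.1], "twist": 0, "gripper": 0}
    - {"translation": [-0.1, 0, 0.1], "twist": 0, "gripper": 0}
    - {"translation": [-0.1, 0, 0.1], "twist": 0, "gripper": 0}

```text
clock: 11.68
eef_pos: [517.0, -105.4, 51.9]
tcp_rot: [3.14, -0.008, 0.005]
contact_force: [2.5, 2.0, 12.2]
opening: -0.001
```

>>> arm_command:
  plan:
    - {"translation": [0, 0, 0], "twist": 0, "gripper": 0}
    - {"translation": [0, 0, 0], "twist": 0, "gripper": 0}
    - {"translation": [0, 0, -0.5], "twist": 0, "gripper": 0}
    - {"translation": [0, 0, -2], "twist": 0, "gripper": 0}
    - {"translation": [0, 0, -5], "twist": 0, "gripper": 0}

```text
clock: 12.1
eef_pos: [512.7, -104.8, 99.4]
tcp_rot: [3.141, 0.0, 0.005]
contact_force: [-0.8, -0.5, -0.8]
opening: -0.008
```

```bash
python3 st.py 630 -45 155 0
```

```text
12.1 [ 512.7 -104.8   99.4] [3.141 0.    0.005] [-0.8 -0.5 -0.8] -0.007564279775069439
shift cm [11.75 -5.92 -5.57] twist 0.005
```

Final check from over the marker.

>>> arm_command:
  plan:
    - {"translation": [0, 0, -3.5], "twist": 0, "gripper": 0}
    - {"translation": [3, -1.5, -5.5], "twist": 0, "gripper": 0}
    - {"translation": [6, -3, -5.6], "twist": 0, "gripper": 0}
    - {"translation": [9, -4.5, -5.6], "twist": 0, "gripper": 0}
    - {"translation": [11.7, -5.9, -5.6], "twist": 0, "gripper": 0}

```text
clock: 12.52
eef_pos: [629.8, -44.6, 155.5]
tcp_rot: [3.141, 0.002, 0.005]
contact_force: [0.2, -0.6, -1.5]
opening: -0.002
```

>>> arm_command:
  plan:
    - {"translation": [0, 0, 0], "twist": 0, "gripper": 0}
    - {"translation": [0, 0, 0], "twist": 0, "gripper": 0}
    - {"translation": [0, 0, 0], "twist": 0, "gripper": 0}
    - {"translation": [0, 0, 0], "twist": 0, "gripper": 0}
    - {"translation": [0, 0, 0], "twist": 0, "gripper": 0}

```text
clock: 12.93
eef_pos: [628.4, -45.2, 155.3]
tcp_rot: [3.141, 0.003, 0.004]
contact_force: [-0.8, -0.9, 0.3]
opening: 0.0
```

```bash
python3 lk.py w9
python3 - <<'E'
from h import *
f=grab_frame('scene');cv2.imwrite('pics/s10.png',cv2.resize(f[150:290,220:380],None,fx=4.5,fy=4.2,interpolation=cv2.INTER_CUBIC))
E
```

```text
12.9333 [628.41194824 -45.16812285 155.28875506] [3.14085761 0.00327823 0.00389689]
278 54
```

View pics/w9c.png

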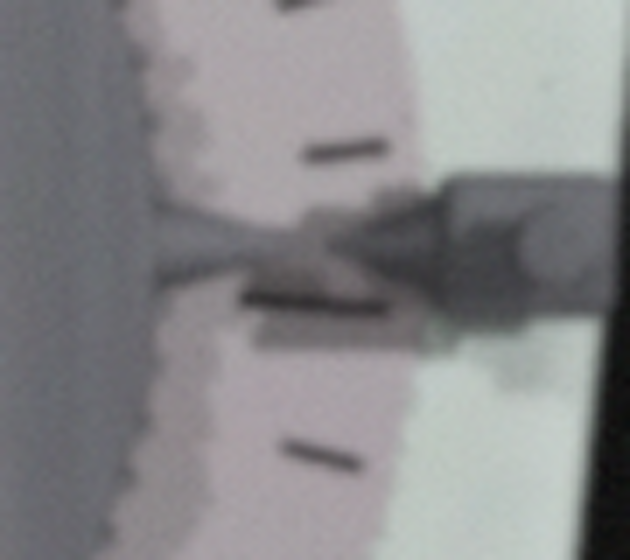

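View pics/s10.png

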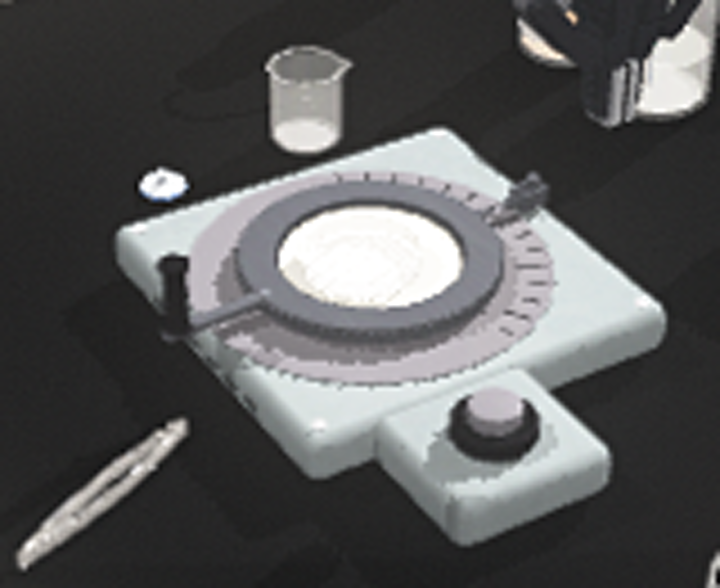

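The pointer (tip about (300,243) in the crop) is in line with the marker tip (335,245). The button is up again, and the loose objects look unmoved.

```bash
python3 -c "
from rig import job
job.sign_off()"
```

```text
the job is handed in; nothing more can be done
```

I set the strain viewer as asked and handed the job in at about 13 s on the clock. No verdict is reported.

- **Polariser:** I pushed the lever knob with the closed fingertips in slow stages, at about 3–4 N. A look after the first push showed the pointer about 4.7 mm short, so I pushed it the last bit. The final wrist picture shows pointer and marker tips in line, within about 0.5 mm, with the marker at about 0.066 rad. I saw no sign that the pointer ran past the marker.
- **Lamp button:** I pressed it down to its stop, where the force rose to about 12 N and the fingers stopped near z 52, held it, then let go. The last picture shows it standing up again.
- **Surroundings:** By eye in the last pictures, the marker, dish, tweezers, beaker and filter look unmoved. The tape roll is outside that crop and was not checked at the end; the arm stayed well above it. The arm is clear of everything.
- **Disagreement:** One reading of the button's position differed by about 4–5 mm between the wrist picture and the fitted viewer model. A closer reading came nearer to the model, and the press landed on the button's face.

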